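# Demould clay lids and put them to dry under the rack

### The arm

A 6-joint arm with a two-finger parallel gripper is mounted at the origin on the work surface. World frame = base frame: x ahead of the robot, y to its left, z up, the work surface at z = 0. Lengths are in m, angles in rad, forces in N, time in s.
With the tool pointing down it reaches from about 0.35 to 0.775 m from the base axis. Payload 7.3 kg.
Tool frame: the origin (TCP) lies at the very end of the fingers, on their centre line; the grasp point (between the pads) lies 19 mm behind it; z points along the fingers, y is the line along which they close (so a half turn about z gives the same grasp; the last joint's range is limited). The gripper opens to 92 mm and grips with 3 to 60 N. Pads are 19 mm wide; open, the fingers measure 130 mm over their backs; the gripper's body (75 mm by 190 mm) begins 47 mm behind the grasp point.
Start: joints at [-1.316, 0.342, 1.524, -0, 1.275, -0.146], TCP at [0.205, -0.483, 0.227] pointing down, gripper open.
Joint ranges: [-2.53, 2.53], [-0.77, 2.02], [0.04, 2.7], [-1, 4.14], [0.28, 2.66], [-3.11, 3.11]. Speed limits (rad/s): [2.57, 2.57, 3.14, 3.14, 3.14, 3.14].

### API

Orientations are given as [roll, pitch, yaw] about the fixed x, y, z axes, in that order (R = Rz(yaw) Ry(pitch) Rx(roll)).
In Python, from cell import telemetry, eyes, job gives the robot as it stands.
- The arm moves only by the tool apply_moves, never from a script. Its arguments are lists of equal length, an entry for each row: "delta_pos": the shift along the world's x, y, z each as a share of 0.4 m, from -1 to 1, a list of three; "dr": the turn, a rotation vector about the world's x, y, z each as a share of 0.5 rad, from -1 to 1, a list of three; "jaw": the opening, from 0 (shut) to 1 (fully open). A call has 1 to 8 rows; each row is the pose to reach, as a shift and turn from the pose commanded when the call began; what a row does not reach only later rows make up. A row lasts 1/12 s, in which the tool goes at most 41.7 mm and 7.16 degrees, less where a joint would pass 70% of its speed; a pose out of reach is approached as far as the arm can. A call with a number of a shift or a turn outside -1 to 1 is refused whole. A call with a gripper value outside its range is refused whole. The fingers move at their own pace and stop on an object; "force" is the grip in N (left out, the last holds). Time passes only in rows, so rows that repeat a pose let the fingers close. It gives the time, the measured TCP pose, the force, the opening and the grip force at its end, in the units of the state.
- telemetry.observe(): the state, without advancing time (a new reading comes with each control period).
- eyes.read_camera(name): name is "scene" or "side" or "wrist"; returns the picture (420x560x3 uint8, red, green, blue); there is no depth.
- eyes.camera_model(name): a dict with "vertical_fov" (degrees; the focal length in pixels is half the picture's height over the tangent of half this angle, whatever the lens; pixels are square), "cx", "cy" (the principal point, pixels), "rvec" (rotation vector, rad) and "tvec" (3), from world to camera coordinates, as OpenCV has them; the wrist camera has in their place "hand_eye" (4x4, takes a point from camera to tool coordinates, whose origin is the TCP and whose axes are the flange's). Camera axes: x right, y down, z forward; pixel columns grow to the right and rows downward; lengths in m; the calibration is good to about 2 mm. The wrist camera is an equidistant fisheye: a pixel r from the principal point sees the ray r / f radians off the axis. A picture is of the moment at which its call begins: read the wrist's pose just before it. camera_model takes no time and is no camera call.
- job.hand_in(): hands the job in; it is judged then, once.
The state is a dict: "time": time; "qpos": joint angles; "qvel": joint speeds; "joint_efforts": joint torques, N m; "tool_pos": TCP position; "tool_rot": TCP orientation; "contact_force": force on the tool from outside, world axes, zero at the start; "torque": the same for the moment, N m; "opening": finger opening in m; "grip_force": force on a finger pad.
Only numpy, scipy, OpenCV 4.12 (cv2) and the standard library are available. Lean on these libraries where they do the work, as an engineer would, in place of code of your own. Each camera call takes 0.05 s, during which the arm holds its last target. There are 200 camera calls.

### The job

Swing the bar of the drying rack right open and pull the empty ware board out by its handle, along its guides, as far as the front stops. Lift every clay lid out of its plaster mould by its loop handle and set it down flat on the board, wholly within its edges and not on top of another lid; then slide the loaded board back under the slatted deck until it is fully home against the back stop, and swing the bar fully closed in front of its handle. Leave the other things on the table where they are.

Things in the scene. Friction and masses are not known exactly. Their poses are not given: they have to be found in the camera images.
- rack: Fixed drying rack. Origin on the table; x points into the rack, away from the robot, z up. A 6 mm thick runway carries the board between rails 22 mm high (inner faces y = +-109 mm). Front stops (faces at x -100, |y| 74-109 mm) catch the board's front edge; back stop face at x 325 mm. The board's origin is at rack x -180 mm when out, 35 mm when home.
- deck_edge (a point): Middle of the lower front edge of the rack's slatted deck, the overhang: 140 mm in rack x, 114 mm above the table. The deck reaches from here 215 mm further in rack x, 342 mm wide, top 124 mm above the table; side beams at |y| 149 to 171 mm, underside 100 mm, on posts.
- bar (a joint): Flat steel swing bar (150 mm past its pivot, 20 mm wide, 31 to 43 mm above the table) that keeps the board in. 0 = closed: points to rack -y across the runway, just in front of the home board's handle. Grows as it swings towards the robot; 1.57 = open: points to rack -x, outside the left rail. Range 0 to 1.6 rad. Stays where left (about 0.05 N m friction).
- bar_knob (a point): Point on the bar's upright round wooden knob (18 mm diameter, 43 to 93 mm above the table), 73 mm above the table, a good grip height. Moves on a 90 mm arc about bar_pivot.
- bar_pivot (a point): Point on the bar's upright pivot axis, left of the runway at rack (-10, 155) mm, at the height of bar_knob (73 mm).
- board: Loose plywood ware board, about 0.5 kg: a square 210 x 210 x 12 mm, its centre at board x +185 mm, joined by a 30 mm wide tongue to an upright handle at its front end. Origin at the underside, straight below the handle; axes as the rack's. Its top is 12 mm above the origin (18 mm above the table). 4 mm play beside each rail. Four lids fit, centred at x 135 and 235, y -50 and 50 mm.
- board_grip (a point): Grip point of the board's upright wooden handle, 58 mm straight above the board's origin: a plate 14 mm thick (board x), 50 mm wide (board y), reaching 12 to 76 mm above the board's underside.
- lid0: Round clay lid, set hard: disc 88 mm diameter, 18 mm thick, about 0.25 kg, with a loop handle. Origin at the centre of the underside, z up. The loop's top strap is centred, 41 to 55 mm above the underside, runs 56 mm along the lid's x and is 14 mm thick across its y, open space below; pinch across y. Starts in mould0; may be absent.
- mould0: Fixed white plaster mould block 112 x 112 x 40 mm with an open round cavity 14 mm deep (floor 26 mm above the table), about 3 mm wider than the lid on each side. Origin at the centre of the underside.
- lid1: Round clay lid, set hard: disc 88 mm diameter, 18 mm thick, about 0.25 kg, with a loop handle. Origin at the centre of the underside, z up. The loop's top strap is centred, 41 to 55 mm above the underside, runs 56 mm along the lid's x and is 14 mm thick across its y, open space below; pinch across y. Starts in mould1; may be absent.
- mould1: Fixed white plaster mould block 112 x 112 x 40 mm with an open round cavity 14 mm deep (floor 26 mm above the table), about 3 mm wider than the lid on each side. Origin at the centre of the underside.
- lid2: Square clay lid, set hard: square slab 84 x 84 mm, 18 mm thick, about 0.25 kg, with a loop handle. Origin at the centre of the underside, z up. The loop's top strap is centred, 41 to 55 mm above the underside, runs 56 mm along the lid's x and is 14 mm thick across its y, open space below; pinch across y. Starts in mould2; may be absent.
- mould2: Fixed white plaster mould block 112 x 112 x 40 mm with an open square cavity 14 mm deep (floor 26 mm above the table), about 3 mm wider than the lid on each side. Origin at the centre of the underside.
- lid3: Square clay lid, set hard: square slab 84 x 84 mm, 18 mm thick, about 0.25 kg, with a loop handle. Origin at the centre of the underside, z up. The loop's top strap is centred, 41 to 55 mm above the underside, runs 56 mm along the lid's x and is 14 mm thick across its y, open space below; pinch across y. Starts in mould3; may be absent.
- mould3: Fixed white plaster mould block 112 x 112 x 40 mm with an open square cavity 14 mm deep (floor 26 mm above the table), about 3 mm wider than the lid on each side. Origin at the centre of the underside.
- sprayer: Bystander, not to be disturbed: white and red pump sprayer 200 mm tall, 84 mm diameter. Origin at its underside, centre.
- jar: Bystander, not to be disturbed: clear jar with a purple lid, 70 mm diameter, 120 mm tall. Origin at its underside, centre.
- bowl: Bystander, not to be disturbed: white bowl 100 mm wide, 50 mm high. Origin at its underside, centre.
- cup: Bystander, not to be disturbed: terracotta cup 70 mm wide, 80 mm high. Origin at its underside, centre.
- sponge: Bystander, not to be disturbed: tan sponge block 80 x 60 x 30 mm. Origin at its underside, centre.
- claybat: Bystander, not to be disturbed: grey block of clay 90 x 80 x 50 mm. Origin at its underside, centre.
Things that resemble listed ones, but are neither listed nor needed, are in the scene too. Leave any green or yellow look-alike of the lid3 alone. What is shaped like the lid1 but turquoise is not meant.

How it is judged:
By the outcome, as a careful person would: the job done as asked, in the order asked, and still so for the second after the job is handed in, with the robot touching nothing.
Of lid0, lid1, lid2, lid3 only 2 to 4 are there at a start; the rules pass over those that are not, and their reading is None.
At some moment in a run one of lid0, lid1, lid2, lid3 may be knocked a few centimetres aside while the robot is not near it.
Once in a run the grip may slacken for a moment while it holds something.
It also fails if it takes over 210 s, if anything falls off the work surface, if the arm or the gripper's body presses on something with over 40 N, if the wrist force passes 120 N, or if a joint passes its speed limit or range.

## Working session

There is one attempt and no reset: what is moved stays moved. The work goes in short steps, Python scripts to look and compute and a tool call to move; the robot and the scene stay as the last step left them, time stands still between calls to the robot, and variables do not carry over. Pictures are saved under pics/ and viewed, at most 16 in all, crops included, and the job is handed in when it is done.

Besides the shell and the picture viewer there is one more tool, called after "Request:" by a JSON object that holds its "method" and its "body". apply_moves: Moves the arm, as the interface text tells. Its arguments: {"type":"object","properties":{"delta_pos":{"type":"array"},"dr":{"type":"array"},"jaw":{"type":"array"},"force":{"type":"number"}},"required":["delta_pos","dr","jaw"]}

```bash
ls; mkdir -p pics; python3 - <<'E'
from cell import telemetry, eyes, job
import cv2
for n in ("scene","side","wrist"):
    im=eyes.read_camera(n); cv2.imwrite(f"pics/{n}0.png",im[:,:,::-1])
    print(n,eyes.camera_model(n))
s=telemetry.observe(); print(s)
E
```

```text
pics
scene {'vertical_fov': 45.063579333395246, 'cx': 279.98120124957273, 'cy': 206.6754092602761, 'rvec': array([ 0.91873162,  2.40075193, -1.2107412 ]), 'tvec': array([ 0.38318673, -0.11586057,  1.90670406])}
side {'vertical_fov': 50.377819546655594, 'cx': 277.67186663141837, 'cy': 213.842574554302, 'rvec': array([ 0.41241316, -2.85751807,  1.02064027]), 'tvec': array([0.45914638, 0.18668865, 1.30575448])}
wrist {'vertical_fov': 65.70646984690485, 'cx': 285.78443589661197, 'cy': 207.34565387606975, 'hand_eye': array([[-2.38884425e-04, -9.56818129e-01, -2.90687135e-01,
         7.84200402e-02],
       [ 9.99999422e-01, -5.33206489e-04,  9.33296718e-04,
         4.51691455e-04],
       [-1.04799149e-03, -2.90686744e-01,  9.56817704e-01,
        -1.57318226e-01],
       [ 0.00000000e+00,  0.00000000e+00,  0.00000000e+00,
         1.00000000e+00]])}
{'time': 0.15, 'qpos': array([-1.31601519e+00,  3.42557214e-01,  1.52480189e+00,  1.38414451e-05,
        1.27539244e+00, -1.45997365e-01]), 'qvel': array([-0.00036622, -0.00102258, -0.00224523,  0.00230332, -0.00033117,
       -0.00021904]), 'joint_efforts': array([ 2.28030462e-03, -4.31468868e+01, -2.44354302e+01,  7.18194363e-02,
        5.37107780e-02, -8.79061713e-05]), 'tool_pos': array([ 0.20476908, -0.48308876,  0.22620595]), 'tool_rot': array([-3.14044802e+00, -1.81690170e-04,  4.00774358e-01]), 'contact_force': array([ 0.19667703, -0.25569545, -0.50636558]), 'torque': array([ 0.01611932, -0.01474653,  0.01212669]), 'grip_force': 0.0, 'opening': 0.09163856187309208}
```

View pics/scene0.png

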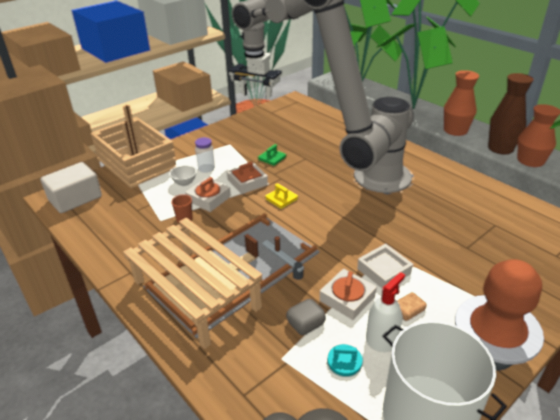

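View pics/side0.png

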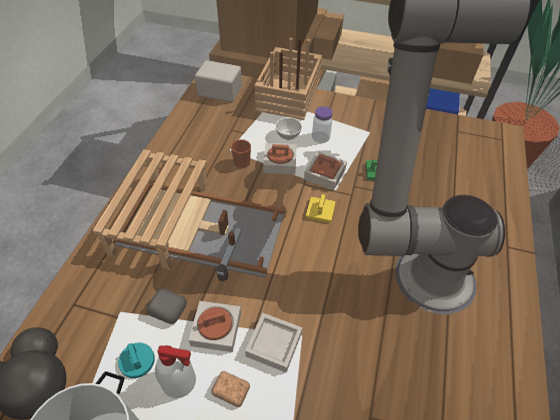

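Side view: the rack is at about (190,225), with the board's handle at (225,222) and the bar knob at (232,240). Red lids sit at (280,154) round, (325,167) square and (214,322) round. The mould at (273,342) is empty. The look-alikes are yellow (320,208), green (372,170) and turquoise (136,360). Next I'll enlarge the crops.

```bash
cat > h.py <<'E'
import numpy as np, cv2
from cell import telemetry, eyes
M={n:eyes.camera_model(n) for n in ("scene","side","wrist")}
def F(n): return 210/np.tan(np.radians(M[n]["vertical_fov"])/2)
def K(n): m=M[n]; f=F(n); return np.array([[f,0,m["cx"]],[0,f,m["cy"]],[0,0,1.]])
def rpy(r):
    cx,sx,cy,sy,cz,sz=np.cos(r[0]),np.sin(r[0]),np.cos(r[1]),np.sin(r[1]),np.cos(r[2]),np.sin(r[2])
    return np.array([[cz,-sz,0],[sz,cz,0],[0,0,1]])@np.array([[cy,0,sy],[0,1,0],[-sy,0,cy]])@np.array([[1,0,0],[0,cx,-sx],[0,sx,cx]])
def ray(n,uv,s=None):
    m=M[n]; d=np.array([(uv[0]-m["cx"])/F(n),(uv[1]-m["cy"])/F(n),1.])
    if n=="wrist":
        r=np.hypot(d[0],d[1]); d=np.array([*(d[:2]/max(r,1e-9)*np.sin(r)),np.cos(r)])
        T=np.eye(4); T[:3,:3]=rpy(s["tool_rot"]); T[:3,3]=s["tool_pos"]; T=T@m["hand_eye"]
        return T[:3,3],T[:3,:3]@d
    R=cv2.Rodrigues(m["rvec"])[0]; return -R.T@m["tvec"],R.T@d
def plane(n,uv,z,s=None):
    o,d=ray(n,uv,s); return o+d*(z-o[2])/d[2]
def tri(*obs):
    A=np.zeros((3,3));b=np.zeros(3);L=[]
    for n,uv,*s in obs:
        o,d=ray(n,uv,*s); d=d/np.linalg.norm(d); P=np.eye(3)-np.outer(d,d); A+=P;b+=P@o;L.append((P,o))
    x=np.linalg.solve(A,b); return x,max(np.linalg.norm(P@(x-o)) for P,o in L)
def proj(n,p):
    return cv2.projectPoints(np.array(p,float).reshape(-1,3),M[n]["rvec"],M[n]["tvec"],K(n),None)[0].reshape(-1,2)
def crop(im,x0,y0,w,h,k,name): cv2.imwrite("pics/"+name,cv2.resize(im[y0:y0+h,x0:x0+w,::-1],None,fx=k,fy=k,interpolation=cv2.INTER_CUBIC))
E
python3 - <<'E'
from h import *
a=cv2.imread("pics/side0.png")[:,:,::-1];b=cv2.imread("pics/scene0.png")[:,:,::-1]
A=cv2.resize(a[140:290,90:290],None,fx=4,fy=4,interpolation=2); cv2.imwrite("pics/side0c.png",A[:,:,::-1])
B=cv2.resize(b[205:355,120:320],None,fx=4,fy=4,interpolation=2); cv2.imwrite("pics/scene0c.png",B[:,:,::-1])
for nm,uv in dict(l0=(280,154),sq=(325,167),l1=(214,322),yel=(320,208),empty=(273,342),spr=(175,385),jar=(322,137),tq=(136,360)).items(): print(nm,plane("side",uv,.05).round(3))
print(plane("side",(222,240),.037).round(3))
E
```

```text
l0 [ 0.563 -0.32   0.05 ]
sq [ 0.399 -0.303  0.05 ]
l1 [0.553 0.335 0.05 ]
yel [ 0.375 -0.12   0.05 ]
empty [0.392 0.343 0.05 ]
spr [0.583 0.51  0.05 ]
jar [ 0.442 -0.45   0.05 ]
tq [0.699 0.482 0.05 ]
[0.63  0.076 0.037]
```

View pics/side0c.png

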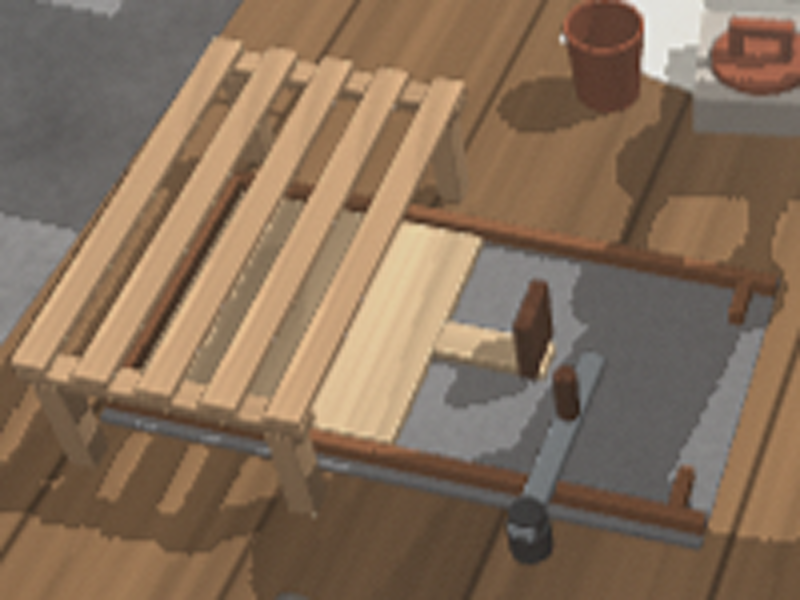

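View pics/scene0c.png

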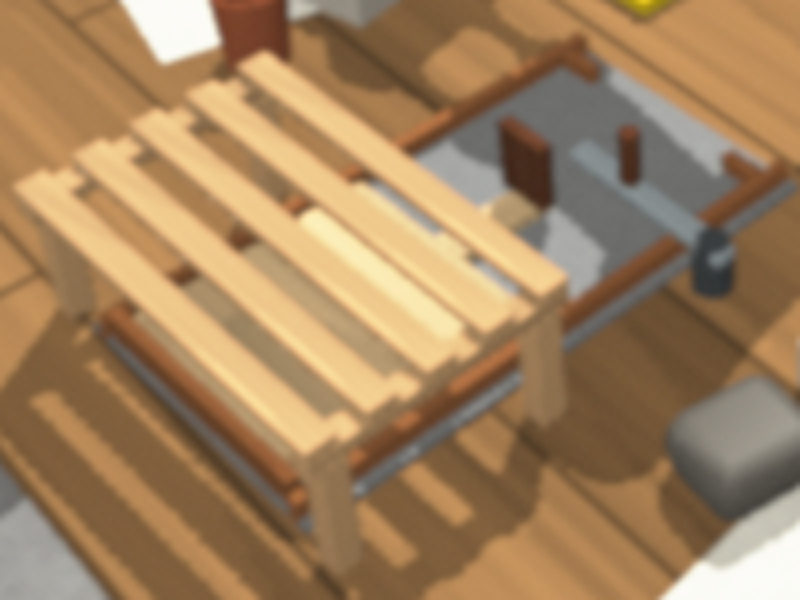

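```bash
python3 - <<'E'
from h import *
S=lambda c:((c[0]+.5)/4-.5+90,(c[1]+.5)/4-.5+140)
C=lambda c:((c[0]+.5)/4-.5+120,(c[1]+.5)/4-.5+205)
T=dict(knobtop=((567,372),(629,130)),pivtop=((528,510),(714,237)),handtopA=((541,284),(506,120)),handtopB=((527,318),(551,148)),railR=((778,275),(582,42)),railL=((706,518),(787,167)),deckR=((465,84),(268,56)),deckL=((308,424),(568,276)),deckbackR=((218,40),None))
for k,(a,b) in T.items():
    if b: x,e=tri(("side",S(a)),("scene",C(b))); print(k,x.round(4),round(e,4))
for k,c,z in(("knob",(567,372),.093),("hA",(541,284),.082),("hB",(527,318),.082),("dR",(465,84),.124),("dL",(308,424),.124),("rR",(778,275),.022),("rL",(706,518),.022)): print(k,plane("side",S(c),z).round(4))
for k,c,z in(("knob",(629,130),.093),("hA",(506,120),.082),("hB",(551,148),.082),("dR",(268,56),.124),("dL",(568,276),.124),("rR",(582,42),.022),("rL",(787,167),.022)): print(k,plane("scene",C(c),z).round(4))
# lids: red mask centroids of straps
for n in("side","scene"):
    im=cv2.imread(f"pics/{n}0.png"); h=cv2.cvtColor(im,cv2.COLOR_BGR2HSV)
    m=(((h[:,:,0]<10)|(h[:,:,0]>174))&(h[:,:,1]>110)).astype(np.uint8)
    k,l,st,c=cv2.connectedComponentsWithStats(m)
    for i in range(1,k):
        if st[i,4]>60: print(n,st[i],c[i].round(1))
im=cv2.imread("pics/side0.png"); im2=cv2.imread("pics/scene0.png")
P=[im[140:190,260:350],im[300:350,170:260],im2[155:205,190:280],im2[265:315,310:400]]
P=[cv2.resize(p,(400,222),interpolation=cv2.INTER_CUBIC) for p in P]
cv2.imwrite("pics/lids.png",np.vstack([np.hstack(P[:2]),np.hstack(P[2:])]))
E
```

```text
knobtop [0.594  0.0824 0.0931] 0.0017
pivtop [0.5933 0.1737 0.0482] 0.0016
handtopA [6.452e-01 5.000e-04 8.060e-02] 0.001
handtopB [0.6407 0.043  0.083 ] 0.0067
railR [ 0.4878 -0.1067  0.0154] 0.0059
railL [0.4762 0.1288 0.0186] 0.0038
deckR [ 0.7592 -0.1422  0.1222] 0.003
deckL [0.7404 0.191  0.1181] 0.0008
knob [0.5947 0.0802 0.093 ]
hA [6.451e-01 3.000e-04 8.200e-02]
hB [0.6436 0.0341 0.082 ]
dR [ 0.7598 -0.1446  0.124 ]
dL [0.7379 0.1936 0.124 ]
rR [ 0.4882 -0.1088  0.022 ]
rL [0.4765 0.1265 0.022 ]
knob [0.5944 0.0846 0.093 ]
hA [0.6465 0.0033 0.082 ]
hB [0.6419 0.0511 0.082 ]
dR [ 0.7611 -0.1357  0.124 ]
dL [0.7441 0.1967 0.124 ]
rR [ 0.4952 -0.0918  0.022 ]
rL [0.48   0.1362 0.022 ]
side [ 493  102   66   65 1785] [529.2 126.6]
side [231 140  20  28 358] [241.1 152.2]
side [268 145  24  18 312] [279.6 154.2]
side [311 155  30  24 355] [325.7 167. ]
side [198 308  34  32 844] [214.4 323.2]
side [158 346  33  20 461] [173.  355.1]
scene [ 444   72   33   63 1400] [460.3 105.5]
scene [235 100  18  12 131] [242.9 105.4]
scene [ 517  106   43   61 1607] [537.1 137.8]
scene [233 163  28  19 303] [246.1 172.5]
scene [196 178  24  19 304] [207.4 188.4]
scene [172 195  20  25 372] [182.2 206.1]
scene [ 471  261   70   87 4055] [506.9 303.8]
scene [333 272  31  29 602] [348.  288.3]
scene [382 272  23  32 376] [391.5 288.3]
```

View pics/lids.png

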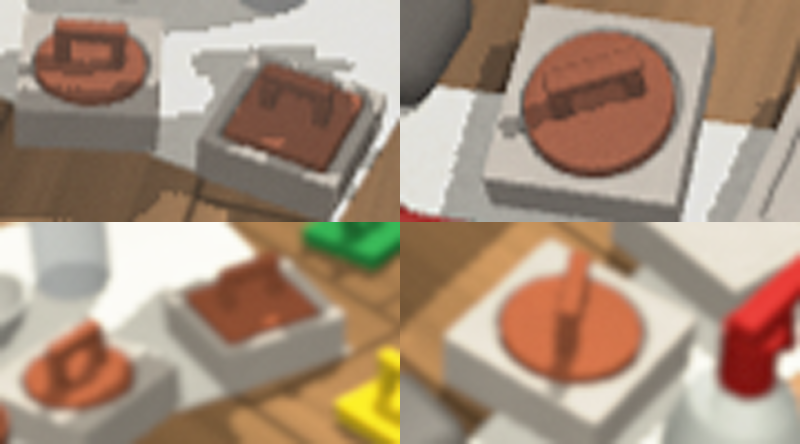

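Crop: these are the three true terracotta lids. Round A is at side (280,154), square at (325,167) and round B at (214,322). Yellow, green and turquoise are the decoys, and the fourth mould is empty. The bar is closed, with its knob at about (0.594, 0.082), rack yaw about 0.055 and origin about (0.6095, 0.0195). I'm moving above the knob.

Request:
{"method": "apply_moves", "body": {"delta_pos": [[0.47, 0.68, 0], [0.47, 0.68, 0], [0.47, 0.68, 0], [0.47, 0.68, 0], [0.47, 0.68, 0], [0.47, 0.68, 0], [0.47, 0.68, 0], [0.47, 0.68, 0]], "dr": [[0, 0, -0.69], [0, 0, -0.69], [0, 0, -0.69], [0, 0, -0.69], [0, 0, -0.69], [0, 0, -0.69], [0, 0, -0.69], [0, 0, -0.69]], "jaw": [1, 1, 1, 1, 1, 1, 1, 1]}}

```text
time: 0.82
tool_pos: [0.3929, -0.2103, 0.2268]
tool_rot: [3.141, -0.0, 0.055]
contact_force: [1.5, -0.6, -0.7]
opening: 0.0916
grip_force: 0.0
```

Request:
{"method": "apply_moves", "body": {"delta_pos": [[0.48, 0.72, -0.1], [0.48, 0.72, -0.1], [0.48, 0.72, -0.1], [0.48, 0.72, -0.1], [0.48, 0.72, -0.1], [0.48, 0.72, -0.1], [0.48, 0.72, -0.1], [0.48, 0.72, -0.1]], "dr": [[0, 0, 0], [0, 0, 0], [0, 0, 0], [0, 0, 0], [0, 0, 0], [0, 0, 0], [0, 0, 0], [0, 0, 0]], "jaw": [0.6, 0.6, 0.6, 0.6, 0.6, 0.6, 0.6, 0.6]}}

```text
time: 1.48
tool_pos: [0.5766, 0.0655, 0.1879]
tool_rot: [3.141, 0.001, 0.056]
contact_force: [0.9, -1.4, 0.2]
opening: 0.0554
grip_force: 0.0
```

Request:
{"method": "apply_moves", "body": {"delta_pos": [[0, 0, 0], [0, 0, 0]], "dr": [[0, 0, 0], [0, 0, 0]], "jaw": [0.6, 0.6]}}

```text
time: 1.65
tool_pos: [0.5761, 0.0653, 0.1871]
tool_rot: [3.142, 0.002, 0.059]
contact_force: [-1.1, 0.3, 0.1]
opening: 0.055
grip_force: 0.0
```

```bash
python3 - <<'E'
from h import *
import pickle
s=telemetry.observe(); im=eyes.read_camera("wrist"); cv2.imwrite("pics/w1.png",im[:,:,::-1]); pickle.dump(s,open("pics/w1.pkl","wb")); print(s["tool_pos"],s["tool_rot"])
E
```

```text
[0.57607026 0.06529288 0.1871474 ] [3.14158330e+00 2.08830360e-03 5.94286281e-02]
```

View pics/w1.png

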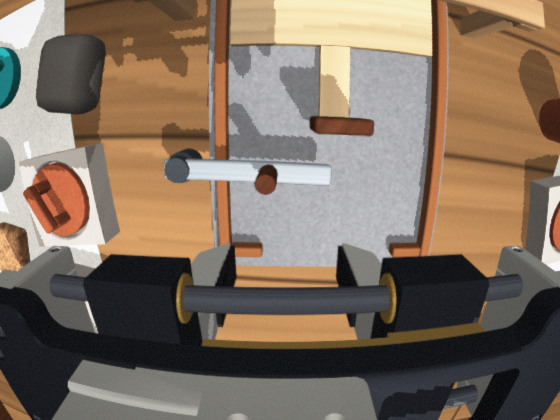

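```bash
python3 - <<'E'
from h import *
import pickle
s=pickle.load(open("pics/w1.pkl","rb"))
for k,uv,z in(("knobtop",(265,185),.093),("pivtop",(180,168),.05),("barend",(329,174),.043),("hL",(312,126),.082),("hR",(373,128),.082),("stopL",(262,250),.022),("stopR",(391,250),.022),("railL",(229,100),.022),("railR",(433,100),.022),("railL2",(229,200),.022),("railR2",(428,200),.022),("boardL",(229,44),.018),("boardR",(431,55),.018)): print(k,plane("wrist",uv,z,s).round(4))
E
```

```text
knobtop [0.5958 0.0822 0.093 ]
pivtop [0.5982 0.1664 0.05  ]
barend [0.5984 0.0248 0.043 ]
hL [0.6441 0.0475 0.082 ]
hR [ 0.6469 -0.0028  0.082 ]
stopL [0.5066 0.0863 0.022 ]
stopR [ 0.5133 -0.0582  0.022 ]
railL [0.6634 0.1256 0.022 ]
railR [ 0.6825 -0.0831  0.022 ]
railL2 [0.561  0.1227 0.022 ]
railR2 [ 0.5742 -0.0925  0.022 ]
boardL [0.7212 0.1295 0.018 ]
boardR [ 0.7313 -0.0791  0.018 ]
```

Wrist view: knob top at (265,185), handle (312–373,127), pivot (180,168). The positions agree with the other views. Gripping the knob.

Request:
{"method": "apply_moves", "body": {"delta_pos": [[0.048, 0.042, -0.05], [0.048, 0.042, -0.15], [0.048, 0.042, -0.25], [0.048, 0.042, -0.33], [0.048, 0.042, -0.33], [0.048, 0.042, -0.33], [0.048, 0.042, -0.33], [0.048, 0.042, -0.33]], "dr": [[0, 0, 0], [0, 0, 0], [0, 0, 0], [0, 0, 0], [0, 0, 0], [0, 0, 0], [0, 0, 0], [0, 0, 0]], "jaw": [0.6, 0.6, 0.6, 0.6, 0.6, 0.0, 0.0, 0.0], "force": 15}}

```text
time: 2.37
tool_pos: [0.597, 0.0796, 0.0595]
tool_rot: [3.141, -0.005, 0.055]
contact_force: [0.3, 0.5, -0.2]
opening: 0.0396
grip_force: 0.0
```

Request:
{"method": "apply_moves", "body": {"delta_pos": [[0, 0, 0], [0, 0, 0], [0, 0, 0], [0, 0, 0]], "dr": [[0, 0, 0], [0, 0, 0], [0, 0, 0], [0, 0, 0]], "jaw": [0, 0, 0, 0]}}

```text
time: 2.7
tool_pos: [0.5959, 0.0832, 0.0581]
tool_rot: [-3.137, -0.003, 0.055]
contact_force: [-0.1, 12.7, 4.9]
opening: 0.0177
grip_force: 15.0
```

Request:
{"method": "apply_moves", "body": {"delta_pos": [[-0.045, 0.002, 0], [-0.0885, 0.013, 0], [-0.129, 0.032, 0], [-0.165, 0.059, 0], [-0.195, 0.093, 0], [-0.217, 0.132, 0], [-0.232, 0.174, 0], [-0.237, 0.2165, 0]], "dr": [[0, 0, 0], [0, 0, 0], [0, 0, 0], [0, 0, 0], [0, 0, 0], [0, 0, 0], [0, 0, 0], [0, 0, 0]], "jaw": [0, 0, 0, 0, 0, 0, 0, 0]}}

```text
time: 3.37
tool_pos: [0.501, 0.1673, 0.0581]
tool_rot: [3.141, -0.003, 0.056]
contact_force: [0.1, -3.5, 4.6]
opening: 0.0173
grip_force: 15.0
```

Request:
{"method": "apply_moves", "body": {"delta_pos": [[0, 0, 0], [0, 0.01, 0], [0, 0.01, 0]], "dr": [[0, 0, 0], [0, 0, 0], [0, 0, 0]], "jaw": [0, 0, 0]}}

```text
time: 3.62
tool_pos: [0.5007, 0.1712, 0.0579]
tool_rot: [-3.142, -0.002, 0.057]
contact_force: [-3.8, -0.2, 9.8]
opening: 0.0177
grip_force: 15.0
```

Request:
{"method": "apply_moves", "body": {"delta_pos": [[0, 0, 0], [0, 0, 0], [0, 0, 0.1], [0, 0, 0.2], [0.1, -0.1, 0.25], [0.2, -0.2, 0.25], [0.3, -0.3, 0.25], [0.36, -0.374, 0.25]], "dr": [[0, 0, 0], [0, 0, 0], [0, 0, 0], [0, 0, 0], [0, 0, 0], [0, 0, 0], [0, 0, 0], [0, 0, 0]], "jaw": [0.5, 0.5, 0.6, 1, 1, 1, 1, 1]}}

```text
time: 4.28
tool_pos: [0.6165, 0.0519, 0.1567]
tool_rot: [3.141, -0.002, 0.057]
contact_force: [1.6, 1.1, -0.0]
opening: 0.0662
grip_force: 0.0
```

```bash
cat > look.py <<'E'
import sys,pickle
from h import *
n,cam=sys.argv[1],sys.argv[2]
s=telemetry.observe(); im=eyes.read_camera(cam); cv2.imwrite(f"pics/{n}.png",im[:,:,::-1]); pickle.dump(s,open(f"pics/{n}.pkl","wb")); print(round(s["time"],2),s["tool_pos"].round(4),s["tool_rot"].round(3),s["contact_force"].round(1))
E
python3 look.py s2 side
```

```text
4.28 [0.6165 0.0519 0.1567] [ 3.141e+00 -2.000e-03  5.700e-02] [ 1.6  1.1 -0. ]
```

View pics/s2.png

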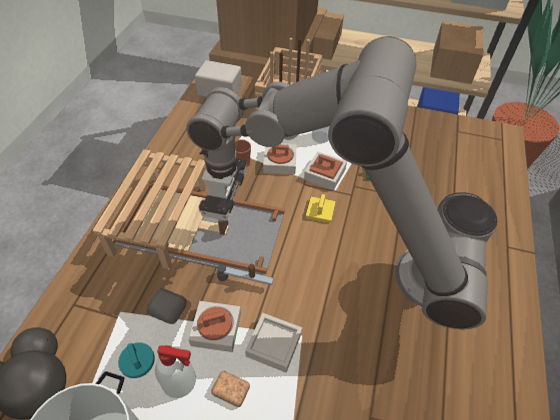

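The bar is open, lying along the left rail with its knob at (252,268). Next is the board handle.

Request:
{"method": "apply_moves", "body": {"delta_pos": [[0, 0, 0], [0, 0, 0], [0, 0, 0]], "dr": [[0, 0, 0], [0, 0, 0], [0, 0, 0]], "jaw": [1, 1, 1]}}

```text
time: 4.58
tool_pos: [0.6141, 0.0539, 0.1553]
tool_rot: [-3.141, 0.001, 0.056]
contact_force: [-0.7, 1.1, 0.3]
opening: 0.0893
grip_force: 0.0
```

Request:
{"method": "apply_moves", "body": {"delta_pos": [[0.079, -0.08, 0], [0.079, -0.08, -0.09], [0.079, -0.08, -0.18], [0.079, -0.08, -0.265], [0.079, -0.08, -0.265], [0.079, -0.08, -0.265], [0.079, -0.08, -0.265], [0.079, -0.08, -0.265]], "dr": [[0, 0, 0], [0, 0, 0], [0, 0, 0], [0, 0, 0], [0, 0, 0], [0, 0, 0], [0, 0, 0], [0, 0, 0]], "jaw": [1, 1, 1, 1, 1, 0.3, 0.3, 0.3], "force": 20}}

```text
time: 5.25
tool_pos: [0.6483, 0.0219, 0.0529]
tool_rot: [3.141, -0.005, 0.057]
contact_force: [-0.3, 0.0, 0.4]
opening: 0.0765
grip_force: 0.0
```

Request:
{"method": "apply_moves", "body": {"delta_pos": [[0, 0, 0], [0, 0, 0], [0, 0, 0], [0, 0, 0]], "dr": [[0, 0, 0], [0, 0, 0], [0, 0, 0], [0, 0, 0]], "jaw": [0.3, 0.3, 0.3, 0.3]}}

```text
time: 5.58
tool_pos: [0.647, 0.0214, 0.0505]
tool_rot: [3.141, -0.001, 0.056]
contact_force: [-0.4, 0.4, 6.4]
opening: 0.0499
grip_force: 16.4
```

Request:
{"method": "apply_moves", "body": {"delta_pos": [[-0.03, -0.002, 0], [-0.1, -0.0055, 0], [-0.17, -0.009, 0], [-0.24, -0.013, 0], [-0.31, -0.017, 0], [-0.38, -0.021, 0], [-0.45, -0.025, 0], [-0.5, -0.0275, 0]], "dr": [[0, 0, 0], [0, 0, 0], [0, 0, 0], [0, 0, 0], [0, 0, 0], [0, 0, 0], [0, 0, 0], [0, 0, 0]], "jaw": [0.3, 0.3, 0.3, 0.3, 0.3, 0.3, 0.3, 0.3]}}

```text
time: 6.25
tool_pos: [0.4461, 0.0102, 0.0504]
tool_rot: [3.141, -0.003, 0.055]
contact_force: [3.2, 0.1, 0.2]
opening: 0.0499
grip_force: 20.0
```

Request:
{"method": "apply_moves", "body": {"delta_pos": [[-0.01, 0, 0], [-0.02, -0.001, 0], [-0.03, -0.0015, 0], [-0.0375, -0.002, 0], [-0.0375, -0.002, 0]], "dr": [[0, 0, 0], [0, 0, 0], [0, 0, 0], [0, 0, 0], [0, 0, 0]], "jaw": [0.3, 0.3, 0.3, 0.3, 0.3]}}

```text
time: 6.67
tool_pos: [0.4337, 0.0093, 0.0504]
tool_rot: [3.141, -0.003, 0.055]
contact_force: [4.1, -0.2, 5.9]
opening: 0.0499
grip_force: 20.0
```

Request:
{"method": "apply_moves", "body": {"delta_pos": [[-0.01, 0, 0], [-0.02, -0.001, 0], [-0.02, -0.001, 0], [-0.02, -0.001, 0]], "dr": [[0, 0, 0], [0, 0, 0], [0, 0, 0], [0, 0, 0]], "jaw": [0.3, 0.3, 0.3, 0.3]}}

```text
time: 7.0
tool_pos: [0.4312, 0.009, 0.0509]
tool_rot: [3.14, -0.015, 0.054]
contact_force: [19.7, 6.7, -8.1]
opening: 0.05
grip_force: 20.0
```

Request:
{"method": "apply_moves", "body": {"delta_pos": [[0.01, 0, 0], [0.01, 0, 0], [0.01, 0, 0.08], [0.01, 0, 0.18], [0.01, 0, 0.28], [0.01, 0, 0.38], [-0.03, -0.07, 0.45], [-0.07, -0.15, 0.5]], "dr": [[0, 0, 0], [0, 0, 0], [0, 0, 0], [0, 0, 0], [0, 0, 0], [0, 0, 0], [0, 0, 0], [0, 0, 0]], "jaw": [0.75, 0.75, 0.75, 0.75, 0.75, 0.6, 0.4, 0.4]}}

```text
time: 7.67
tool_pos: [0.3956, -0.0501, 0.2519]
tool_rot: [3.141, -0.001, 0.06]
contact_force: [0.9, 0.4, -0.3]
opening: 0.0533
grip_force: 0.0
```

Request:
{"method": "apply_moves", "body": {"delta_pos": [[-0.04, -0.1, 0], [-0.08, -0.2, 0], [-0.08, -0.3, 0], [-0.1, -0.4, 0], [-0.12, -0.5, 0], [-0.12, -0.6, 0], [-0.12, -0.66, 0], [-0.12, -0.66, 0]], "dr": [[0, 0, 0], [0, 0, 0], [0, 0, 0], [0, 0, 0], [0, 0, 0], [0, 0, 0], [0, 0, 0], [0, 0, 0]], "jaw": [0.4, 0.4, 0.4, 0.4, 0.4, 0.4, 0.4, 0.4]}}

```text
time: 8.33
tool_pos: [0.3466, -0.3184, 0.2484]
tool_rot: [-3.141, 0.002, 0.052]
contact_force: [-0.7, -0.5, -0.6]
opening: 0.0368
grip_force: 0.0
```

```bash
python3 look.py w2 wrist; python3 look.py s3 side; python3 look.py c3 scene
```

```text
8.33 [ 0.3466 -0.3184  0.2484] [-3.141e+00  2.000e-03  5.200e-02] [-0.7 -0.5 -0.6]
8.38 [ 0.3467 -0.3159  0.2484] [-3.139e+00  2.000e-03  5.200e-02] [-0.3  0.3  0.8]
8.43 [ 0.3469 -0.3144  0.2485] [-3.138e+00  2.000e-03  5.400e-02] [1.1 0.8 0.3]
```

View pics/w2.png

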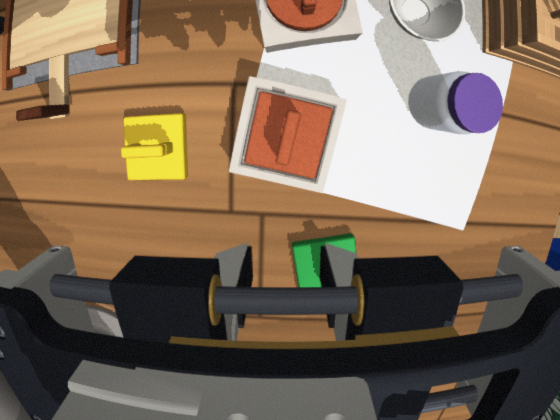

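```bash
cat > lid.py <<'E'
import sys,pickle
from h import *
def redmask(im):
    h=cv2.cvtColor(im,cv2.COLOR_BGR2HSV); m=(((h[:,:,0]<11)|(h[:,:,0]>174))&(h[:,:,1]>110)&(h[:,:,2]>60)).astype(np.uint8)
    return cv2.morphologyEx(m,cv2.MORPH_CLOSE,np.ones((5,5)))
def lids(n,cam,z,amin=150):
    im=cv2.imread(f"pics/{n}.png"); s=pickle.load(open(f"pics/{n}.pkl","rb")); m=redmask(im); k,l,st,c=cv2.connectedComponentsWithStats(m)
    for i in range(1,k):
        if st[i,4]<amin: continue
        ct=max(cv2.findContours((l==i).astype(np.uint8),0,1)[0],key=len)[:,0]
        P=np.array([plane(cam,p,z,s if cam=="wrist" else None)[:2] for p in cv2.convexHull(ct)[:,0].astype(float)]).astype(np.float32)
        r=cv2.minAreaRect(P*1000); print(n,st[i],"centre mm",np.round(r[0],1),"size",np.round(r[1],1),"ang",round(r[2],1))
if __name__=="__main__": lids(sys.argv[1],sys.argv[2],float(sys.argv[3]))
E
python3 lid.py w2 wrist .044; python3 lid.py s3 side .044; python3 lid.py c3 scene .044
python3 - <<'E'
from h import *
import pickle
s=pickle.load(open("pics/w2.pkl","rb"))
for uv in((294,112),(284,163),(289,137)): print(plane("wrist",uv,.081,s).round(4))
for uv in((247,77),(346,100),(318,191),(232,172)): print("mould",plane("wrist",uv,.04,s).round(4))
E
```

```text
w2 [  4   0   9  71 243] centre mm [558.7  99.9] size [114.2  18.5] ang 0.8
w2 [ 96   0  35  65 578] centre mm [ 522.7 -117.6] size [52.4 74.9] ang 63.0
w2 [ 267    0   75   31 1755] centre mm [ 537.2 -330.2] size [37.5 82.2] ang 4.4
w2 [ 245   92   88   87 5475] centre mm [ 398.9 -318.5] size [83.  82.8] ang 79.5
w2 [ 16 106  26  14 247] centre mm [432.2  42.9] size [15.3 54.1] ang 2.3
s3 [ 493  102   67   65 2013] centre mm [-254.3 -727.6] size [342.9 239.2] ang 60.2
s3 [231 140  20  28 443] centre mm [ 698.2 -289.3] size [ 67.5 137.6] ang 18.3
s3 [268 145  24  18 354] centre mm [ 566.6 -328.4] size [81.1 86.4] ang 17.0
s3 [311 155  30  24 437] centre mm [ 398.  -315.5] size [88.1 83.6] ang 79.6
s3 [198 308  33  32 843] centre mm [553.9 335.1] size [83.  87.4] ang 20.0
s3 [158 346  33  20 468] centre mm [618.3 443.7] size [80.5 48.1] ang 16.4
c3 [ 444   72   34   63 1464] centre mm [-701.  -124.2] size [691.7 127.7] ang 29.7
c3 [509  75  24  17 181] centre mm [-1065.8   -39.2] size [203.2 100.7] ang 17.7
c3 [ 497   93   63   74 2825] centre mm [-670.9  203. ] size [633.2 234. ] ang 21.4
c3 [233 162  28  20 312] centre mm [ 394.7 -318.8] size [99.7 92.5] ang 80.1
c3 [196 178  24  19 301] centre mm [ 564.8 -332.2] size [103.3  81.4] ang 79.4
c3 [172 195  20  26 387] centre mm [ 690.8 -295.4] size [140.2  64.3] ang 56.7
c3 [ 471  260   71   88 4190] centre mm [270.9 647. ] size [341.7 134.4] ang 16.9
c3 [333 272  31  29 610] centre mm [556.3 330.8] size [97.6 85.4] ang 73.7
c3 [382 272  23  32 382] centre mm [463.  410.7] size [132.   42.2] ang 23.0
c3 [ 74 287  26  47 548] centre mm [1124.5  -77.4] size [184.7  30.8] ang 79.9
c3 [539 353  21  39 419] centre mm [401.6 830.3] size [120.7  28.4] ang 5.6
[ 0.4248 -0.3232  0.081 ]
[ 0.373 -0.316  0.081]
[ 0.3995 -0.3196  0.081 ]
mould [ 0.4621 -0.2703  0.04  ]
mould [ 0.4425 -0.3816  0.04  ]
mould [ 0.3356 -0.3572  0.04  ]
mould [ 0.3532 -0.2568  0.04  ]
```

Wrist view: the red square lid is in its mould, strap (294,112)–(284,163). Yellow (155,147) and green (325,260) are decoys. Lid centre is (0.399, -0.319), strap yaw about -0.166. Going down to grip it.

Request:
{"method": "apply_moves", "body": {"delta_pos": [[0.13, -0.012, -0.05], [0.13, -0.012, -0.1], [0.13, -0.012, -0.2], [0.13, -0.012, -0.3], [0.13, -0.012, -0.4], [0.13, -0.012, -0.4], [0.13, -0.012, -0.4], [0.13, -0.012, -0.4]], "dr": [[0, 0, -0.22], [0, 0, -0.44], [0, 0, -0.44], [0, 0, -0.44], [0, 0, -0.44], [0, 0, -0.44], [0, 0, -0.44], [0, 0, -0.44]], "jaw": [0.5, 0.5, 0.5, 0.5, 0.5, 0.5, 0.5, 0.5], "force": 30}}

```text
time: 9.15
tool_pos: [0.4009, -0.3195, 0.0917]
tool_rot: [3.14, -0.002, -0.163]
contact_force: [0.3, -0.5, -0.2]
opening: 0.0456
grip_force: 0.0
```

Request:
{"method": "apply_moves", "body": {"delta_pos": [[-0.003, 0, -0.08], [-0.003, 0, -0.08], [-0.003, 0, -0.08], [-0.003, 0, -0.08], [-0.003, 0, -0.08], [-0.003, 0, -0.08], [-0.003, 0, -0.08], [-0.003, 0, -0.08]], "dr": [[0, 0, 0], [0, 0, 0], [0, 0, 0], [0, 0, 0], [0, 0, 0], [0, 0, 0], [0, 0, 0], [0, 0, 0]], "jaw": [0.5, 0.5, 0, 0, 0, 0, 0, 0]}}

```text
time: 9.82
tool_pos: [0.3989, -0.3193, 0.0584]
tool_rot: [3.141, -0.001, -0.164]
contact_force: [1.3, 2.7, 6.8]
opening: 0.0138
grip_force: 30.0
```

Request:
{"method": "apply_moves", "body": {"delta_pos": [[0, 0, 0], [0, 0, 0.05], [0, 0, 0.1], [0, 0, 0.2], [0, 0, 0.25], [0, 0, 0.25], [0, 0, 0.25]], "dr": [[0, 0, 0], [0, 0, 0], [0, 0, 0], [0, 0, 0], [0, 0, 0], [0, 0, 0], [0, 0, 0]], "jaw": [0, 0, 0, 0, 0, 0, 0]}}

```text
time: 10.4
tool_pos: [0.3987, -0.3196, 0.1581]
tool_rot: [3.14, -0.001, -0.164]
contact_force: [0.2, -0.7, -3.0]
opening: 0.0138
grip_force: 30.0
```

Request:
{"method": "apply_moves", "body": {"delta_pos": [[0.067, 0.073, 0], [0.134, 0.146, 0], [0.202, 0.219, 0], [0.27, 0.293, 0], [0.337, 0.366, 0], [0.404, 0.439, 0], [0.472, 0.512, 0], [0.539, 0.585, 0]], "dr": [[0, 0, 0.06], [0, 0, 0.12], [0, 0, 0.18], [0, 0, 0.24], [0, 0, 0.3], [0, 0, 0.36], [0, 0, 0.44], [0, 0, 0.44]], "jaw": [0, 0, 0, 0, 0, 0, 0, 0]}}

```text
time: 11.07
tool_pos: [0.614, -0.0833, 0.1547]
tool_rot: [-3.14, 0.005, 0.058]
contact_force: [0.4, -0.9, -3.1]
opening: 0.0137
grip_force: 30.0
```

Request:
{"method": "apply_moves", "body": {"delta_pos": [[0.067, 0.073, 0], [0.134, 0.146, 0], [0.134, 0.146, 0], [0.134, 0.146, -0.05], [0.134, 0.146, -0.15], [0.134, 0.146, -0.2], [0.134, 0.146, -0.2]], "dr": [[0, 0, 0], [0, 0, 0], [0, 0, 0], [0, 0, 0], [0, 0, 0], [0, 0, 0], [0, 0, 0]], "jaw": [0, 0, 0, 0, 0, 0, 0]}}

```text
time: 11.65
tool_pos: [0.6626, -0.0262, 0.0689]
tool_rot: [-3.139, 0.015, 0.056]
contact_force: [-1.8, 0.2, -3.8]
opening: 0.0139
grip_force: 30.0
```

Request:
{"method": "apply_moves", "body": {"delta_pos": [[0, 0, 0], [0, 0, 0]], "dr": [[0, 0, 0], [0, 0, 0]], "jaw": [0, 0]}}

```text
time: 11.82
tool_pos: [0.6683, -0.0272, 0.0781]
tool_rot: [3.141, -0.001, 0.056]
contact_force: [0.1, 0.2, -2.0]
opening: 0.014
grip_force: 30.0
```

```bash
python3 look.py w3 wrist; python3 look.py s4 side; python3 -c "
from cell import telemetry as t;print(t.observe()['qpos'])"
```

```text
11.82 [ 0.6683 -0.0272  0.0781] [ 3.141e+00 -1.000e-03  5.600e-02] [ 0.1  0.2 -2. ]
11.87 [ 0.6688 -0.0273  0.079 ] [ 3.141e+00 -3.000e-03  5.600e-02] [ 0.3  0.  -2.4]
[-1.55051029e-01  7.33559668e-01  1.26981648e+00 -8.93598528e-05
  1.13481859e+00  1.36012670e+00]
```

View pics/w3.png

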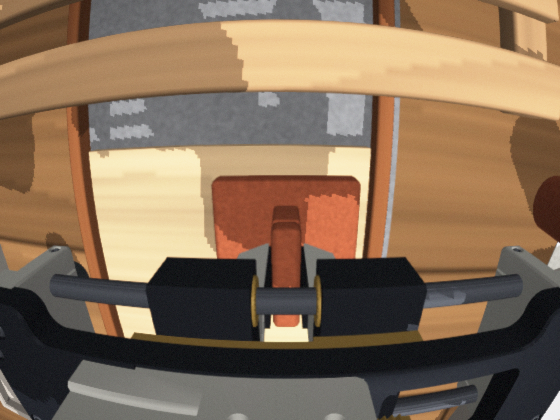

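```bash
python3 - <<'E'
from h import *
import pickle
s=pickle.load(open("pics/w3.pkl","rb"))
for uv,z in(((89,150),.018),((372,147),.018),((213,181),.064),((359,181),.064),((370,240),.018),((362,240),.064)): print(plane("wrist",uv,z,s).round(4))
E
```

```text
[0.7183 0.1248 0.018 ]
[ 0.7273 -0.0838  0.018 ]
[0.7078 0.0142 0.064 ]
[ 0.7122 -0.0656  0.064 ]
[ 0.6592 -0.0909  0.018 ]
[ 0.6775 -0.0717  0.064 ]
```

Request:
{"method": "apply_moves", "body": {"delta_pos": [[0, -0.003, -0.03], [0, -0.003, -0.06], [0, -0.003, -0.07], [0, -0.003, -0.072], [0, -0.003, -0.072]], "dr": [[0, 0, 0], [0, 0, 0], [0, 0, 0], [0, 0, 0], [0, 0, 0]], "jaw": [0, 0, 0, 0, 0]}}

```text
time: 12.33
tool_pos: [0.6681, -0.0283, 0.0489]
tool_rot: [3.141, -0.001, 0.056]
contact_force: [0.4, -0.3, 2.4]
opening: 0.014
grip_force: 3.0
```

The slackened grip happened at touch-down, so no harm was done. I'm releasing, lifting and going to round lid A.

Request:
{"method": "apply_moves", "body": {"delta_pos": [[0, 0, 0], [0, 0, 0], [0, 0, 0.1], [0, 0, 0.2], [0, 0, 0.3], [-0.05, -0.08, 0.38], [-0.1, -0.16, 0.42], [-0.15, -0.24, 0.42]], "dr": [[0, 0, 0], [0, 0, 0], [0, 0, 0], [0, 0, 0], [0, 0, 0], [0, 0, 0], [0, 0, 0], [0, 0, 0]], "jaw": [0.4, 0.4, 0.4, 0.4, 0.4, 0.4, 0.4, 0.4]}}

```text
time: 13.0
tool_pos: [0.6103, -0.1225, 0.221]
tool_rot: [3.139, -0.007, 0.059]
contact_force: [0.2, -0.5, 0.3]
opening: 0.0361
grip_force: 0.0
```

Request:
{"method": "apply_moves", "body": {"delta_pos": [[-0.05, -0.08, 0], [-0.1, -0.16, 0], [-0.15, -0.24, 0], [-0.2, -0.32, 0], [-0.25, -0.4, 0], [-0.29, -0.48, 0], [-0.29, -0.51, 0], [-0.29, -0.51, 0]], "dr": [[0, 0, 0], [0, 0, 0], [0, 0, 0], [0, 0, 0], [0, 0, 0], [0, 0, 0], [0, 0, 0], [0, 0, 0]], "jaw": [0.5, 0.5, 0.5, 0.5, 0.5, 0.5, 0.5, 0.5]}}

```text
time: 13.67
tool_pos: [0.492, -0.3291, 0.2164]
tool_rot: [3.141, -0.0, 0.052]
contact_force: [0.4, 0.4, -0.2]
opening: 0.0463
grip_force: 0.0
```

Request:
{"method": "apply_moves", "body": {"delta_pos": [[0, 0, 0], [0, 0, 0]], "dr": [[0, 0, 0], [0, 0, 0]], "jaw": [0.5, 0.5]}}

```text
time: 13.83
tool_pos: [0.4935, -0.325, 0.2164]
tool_rot: [-3.141, 0.0, 0.057]
contact_force: [-0.7, -0.3, -0.3]
opening: 0.0457
grip_force: 0.0
```

```bash
python3 look.py w4 wrist; python3 look.py s5 side;python3 lid.py w4 wrist .044; python3 lid.py s5 side .044
```

```text
13.83 [ 0.4935 -0.325   0.2164] [-3.141  0.     0.057] [-0.7 -0.3 -0.3]
13.88 [ 0.4937 -0.3247  0.2165] [-3.141  0.     0.057] [0.6 0.8 0.1]
w4 [ 98   0  17 177 887] centre mm [ 601.8 -118.3] size [207.5  15.3] ang 4.7
w4 [ 224    0   66   30 1056] centre mm [ 672.7 -285.2] size [33.  66.3] ang 0.9
w4 [  32    4   55   75 3278] centre mm [664.7 -42.4] size [85.1 90.2] ang 3.0
w4 [ 250   77   85   84 5667] centre mm [ 565.2 -328. ] size [84.7 84.8] ang 3.5
w4 [  9 227  26  10 199] centre mm [415.8  47.2] size [13.2 54.7] ang 3.2
s5 [ 493  102   67   66 2016] centre mm [-252.8 -723.8] size [351.2 239.4] ang 60.7
s5 [231 140  20  28 443] centre mm [ 698.9 -289. ] size [ 67.7 137. ] ang 17.1
s5 [268 145  24  18 354] centre mm [ 566.6 -328.4] size [81.1 86.4] ang 17.0
s5 [207 200  32  27 613] centre mm [662.1 -19.2] size [84.6 92.1] ang 3.5
s5 [198 308  34  32 847] centre mm [553.1 334.2] size [84.6 88.1] ang 30.2
s5 [158 346  33  20 468] centre mm [618.3 443.7] size [80.5 48.1] ang 16.4
```

View pics/w4.png

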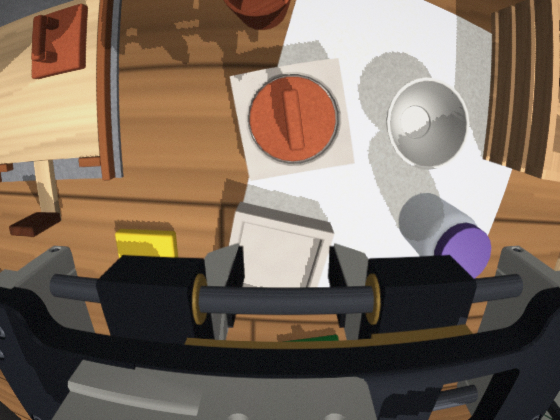

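```bash
python3 - <<'E'
from h import *
import pickle
s=pickle.load(open("pics/w4.pkl","rb"))
for uv in((290,91),(296,149),(293,120)): print(plane("wrist",uv,.081,s).round(4))
E
```

```text
[ 0.5907 -0.324   0.081 ]
[ 0.5388 -0.3324  0.081 ]
[ 0.5648 -0.3281  0.081 ]
```

Wrist view: round lid A, strap (290,91)–(296,149), in its round mould. The square lid sits flat on the board, upper left. The sponge and bowl are clear. Going to (0.565, -0.328), yaw 0.16.

Request:
{"method": "apply_moves", "body": {"delta_pos": [[0.08, -0.008, 0], [0.178, -0.008, -0.1], [0.178, -0.008, -0.2], [0.178, -0.008, -0.3], [0.178, -0.008, -0.36], [0.178, -0.008, -0.397], [0.178, -0.008, -0.397], [0.178, -0.008, -0.397]], "dr": [[0, 0, 0.206], [0, 0, 0.206], [0, 0, 0.206], [0, 0, 0.206], [0, 0, 0.206], [0, 0, 0.206], [0, 0, 0.206], [0, 0, 0.206]], "jaw": [0.5, 0.5, 0.5, 0.5, 0.5, 0.5, 0.5, 0.5]}}

```text
time: 14.6
tool_pos: [0.5646, -0.3282, 0.0574]
tool_rot: [-3.141, 0.001, 0.16]
contact_force: [0.3, -0.4, 1.4]
opening: 0.0459
grip_force: 0.0
```

Request:
{"method": "apply_moves", "body": {"delta_pos": [[0, 0, 0], [0, 0, 0], [0, 0, 0], [0, 0, 0], [0, 0, 0], [0, 0, 0], [0, 0, 0]], "dr": [[0, 0, 0], [0, 0, 0], [0, 0, 0], [0, 0, 0], [0, 0, 0], [0, 0, 0], [0, 0, 0]], "jaw": [0, 0, 0, 0, 0, 0, 0]}}

```text
time: 15.18
tool_pos: [0.5645, -0.3292, 0.0587]
tool_rot: [3.141, -0.001, 0.159]
contact_force: [-1.0, 2.3, 4.8]
opening: 0.0139
grip_force: 29.9
```

Request:
{"method": "apply_moves", "body": {"delta_pos": [[0, 0, 0.03], [0, 0, 0.1], [0, 0, 0.2], [0, 0, 0.25], [0, 0, 0.25], [0, 0, 0.25]], "dr": [[0, 0, 0], [0, 0, 0], [0, 0, 0], [0, 0, 0], [0, 0, 0], [0, 0, 0]], "jaw": [0, 0, 0, 0, 0, 0]}}

```text
time: 15.68
tool_pos: [0.5644, -0.3298, 0.1588]
tool_rot: [3.14, -0.001, 0.159]
contact_force: [-0.7, -0.2, -2.8]
opening: 0.0136
grip_force: 29.9
```

Request:
{"method": "apply_moves", "body": {"delta_pos": [[0, 0.06, 0], [0, 0.15, 0], [0, 0.25, 0], [0, 0.35, 0], [0, 0.45, 0], [0, 0.55, 0], [0, 0.65, 0], [0.006, 0.747, 0]], "dr": [[0, 0, -0.03], [0, 0, -0.06], [0, 0, -0.1], [0, 0, -0.15], [0, 0, -0.208], [0, 0, -0.208], [0, 0, -0.208], [0, 0, -0.208]], "jaw": [0, 0, 0, 0, 0, 0, 0, 0]}}

```text
time: 16.35
tool_pos: [0.5645, -0.0285, 0.1554]
tool_rot: [-3.141, 0.005, 0.055]
contact_force: [0.3, 0.5, -2.6]
opening: 0.0134
grip_force: 29.9
```

Request:
{"method": "apply_moves", "body": {"delta_pos": [[0, 0, 0], [0, 0, 0], [0, 0, -0.08], [0, 0, -0.16], [0, 0, -0.2], [0, 0, -0.2], [0, 0, -0.2]], "dr": [[0, 0, 0], [0, 0, 0], [0, 0, 0], [0, 0, 0], [0, 0, 0], [0, 0, 0], [0, 0, 0]], "jaw": [0, 0, 0, 0, 0, 0, 0]}}

```text
time: 16.93
tool_pos: [0.5656, -0.0317, 0.0763]
tool_rot: [-3.141, 0.004, 0.053]
contact_force: [0.8, -0.3, -2.1]
opening: 0.0139
grip_force: 29.9
```

Request:
{"method": "apply_moves", "body": {"delta_pos": [[0.002, 0, -0.03], [0.002, 0, -0.06], [0.002, 0, -0.07], [0.002, 0, -0.072], [0.002, 0, -0.072]], "dr": [[0, 0, 0], [0, 0, 0], [0, 0, 0], [0, 0, 0], [0, 0, 0]], "jaw": [0, 0, 0, 0, 0]}}

```text
time: 17.35
tool_pos: [0.5681, -0.0314, 0.0506]
tool_rot: [3.141, -0.002, 0.054]
contact_force: [-2.6, -1.3, 0.3]
opening: 0.0137
grip_force: 30.0
```

Request:
{"method": "apply_moves", "body": {"delta_pos": [[0, 0, 0], [0, 0, 0], [0, 0, 0], [0, 0, 0.08], [0, 0, 0.18], [0, 0, 0.28], [-0.03, 0.05, 0.38], [-0.06, 0.15, 0.42]], "dr": [[0, 0, 0], [0, 0, 0], [0, 0, 0], [0, 0, 0], [0, 0, 0], [0, 0, 0], [0, 0, 0], [0, 0, 0]], "jaw": [0.4, 0.4, 0.4, 0.4, 0.4, 0.4, 0.4, 0.4]}}

```text
time: 18.02
tool_pos: [0.5476, 0.0212, 0.2194]
tool_rot: [3.139, -0.008, 0.051]
contact_force: [0.6, -0.1, -0.1]
opening: 0.0367
grip_force: 0.0
```

Request:
{"method": "apply_moves", "body": {"delta_pos": [[-0.04, 0.08, 0], [-0.08, 0.18, 0], [-0.12, 0.28, 0], [-0.16, 0.38, 0], [-0.16, 0.48, 0], [-0.16, 0.58, 0], [-0.16, 0.68, 0], [-0.16, 0.76, 0]], "dr": [[0, 0, 0], [0, 0, 0], [0, 0, 0], [0, 0, 0], [0, 0, 0], [0, 0, 0], [0, 0, 0], [0, 0, 0]], "jaw": [0.5, 0.5, 0.5, 0.5, 0.5, 0.5, 0.5, 0.5]}}

```text
time: 18.68
tool_pos: [0.4807, 0.3307, 0.2148]
tool_rot: [-3.141, -0.001, 0.056]
contact_force: [0.6, -0.6, -0.1]
opening: 0.0457
grip_force: 0.0
```

Request:
{"method": "apply_moves", "body": {"delta_pos": [[0, 0, 0], [0, 0, 0], [0, 0, 0]], "dr": [[0, 0, 0], [0, 0, 0], [0, 0, 0]], "jaw": [0.5, 0.5, 0.5]}}

```text
time: 18.93
tool_pos: [0.4811, 0.3272, 0.2142]
tool_rot: [3.141, 0.0, 0.055]
contact_force: [-0.7, -0.6, -0.2]
opening: 0.0458
grip_force: 0.0
```

```bash
python3 look.py w5 wrist; python3 look.py s6 side; python3 lid.py w5 wrist .044; python3 lid.py s6 side .036
```

```text
18.93 [0.4811 0.3272 0.2142] [3.141 0.    0.055] [-0.7 -0.6 -0.2]
18.98 [0.4813 0.3267 0.2143] [3.141 0.    0.054] [-0.5  0.1 -0.4]
w5 [452   0  10  76 151] centre mm [663.9 149.8] size [88.5 10.4] ang 2.2
w5 [ 532   35   28   67 1557] centre mm [661.7   6.8] size [81.8 54.4] ang 3.8
w5 [  39   44   66  105 4397] centre mm [586.3 582.3] size [128.9 101.4] ang 3.7
w5 [ 242   74   86   86 5756] centre mm [554.5 331.6] size [86.1 85.1] ang 3.9
w5 [ 528  110   32   63 1639] centre mm [ 5.649e+02 -2.000e-01] size [83.3 63.5] ang 12.3
w5 [442 148  17  48 270] centre mm [512.  142.9] size [53.6 21. ] ang 5.0
w5 [   0  188   33   84 1988] centre mm [385.9 717.1] size [ 75.6 147. ] ang 70.8
w5 [526 245  23  10 171] centre mm [416.8 -32.7] size [13.5 50.9] ang 2.6
s6 [ 494  102   66   59 1931] centre mm [-311.7 -755.9] size [220.5 316.2] ang 29.3
s6 [231 140  20  27 422] centre mm [ 702.8 -299.3] size [ 68.3 133.2] ang 17.1
s6 [198 310  34  30 720] centre mm [555.3 339.5] size [71.6 87.9] ang 88.6
s6 [158 346  33  20 467] centre mm [621.1 441.2] size [81.5 48.4] ang 16.4
```

View pics/w5.png

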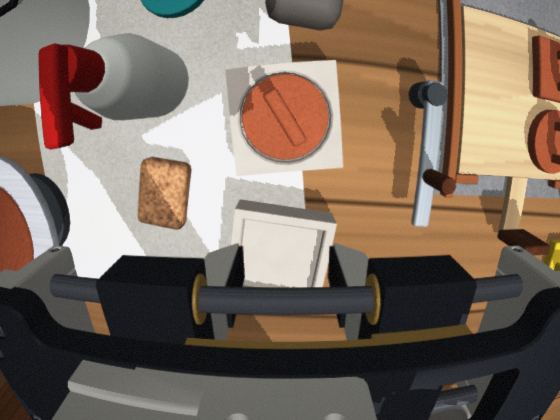

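```bash
python3 - <<'E'
from h import *
import pickle
s=pickle.load(open("pics/w5.pkl","rb"))
for uv in((266,92),(299,142),(283,117)): print(plane("wrist",uv,.081,s).round(4))
print(tri(("side",(173,355)),("scene",(391.5,288.3))), tri(("side",(173,355)),("wrist",(70,95),s)))
print(plane("side",(178,390),0.02))
E
```

```text
[0.5762 0.3489 0.081 ]
[0.5331 0.3174 0.081 ]
[0.5546 0.3328 0.081 ]
(array([0.57763776, 0.4845364 , 0.17352431]), np.float64(0.00019563226986831888)) (array([0.5755316 , 0.48375819, 0.17281014]), np.float64(0.002341708409561364))
[0.57993982 0.51145639 0.02      ]
```

```bash
python3 - <<'E'
from h import *
import pickle
s=pickle.load(open("pics/w5.pkl","rb"))
for uv in((102,123),(60,145),(42,50),(100,60),(188,80)): print([plane("wrist",uv,z,s)[:2].round(3) for z in (.2,.16,.12)])
E
```

```text
[array([0.553, 0.438]), array([0.552, 0.462]), array([0.55 , 0.487])]
[array([0.541, 0.471]), array([0.536, 0.504]), array([0.532, 0.537])]
[array([0.604, 0.488]), array([0.614, 0.525]), array([0.624, 0.562])]
[array([0.591, 0.44 ]), array([0.598, 0.465]), array([0.605, 0.491])]
[array([0.575, 0.384]), array([0.579, 0.396]), array([0.583, 0.408])]
```

Wrist view: round lid B's strap (266,92)–(299,142), so yaw is about 0.63, centre (0.5546, 0.333). The sprayer is at left with its red head at (70,95), about 33 mm clear of the gripper body. Turquoise (172,2) is the decoy.

Request:
{"method": "apply_moves", "body": {"delta_pos": [[0.09, 0.01, 0], [0.183, 0.015, 0], [0.183, 0.015, 0], [0.183, 0.015, 0], [0.183, 0.015, -0.1], [0.183, 0.015, -0.1], [0.183, 0.015, -0.1]], "dr": [[0, 0, 0.25], [0, 0, 0.5], [0, 0, 0.75], [0, 0, 1], [0, 0, 1], [0, 0, 1], [0, 0, 1]], "jaw": [0.5, 0.5, 0.5, 0.5, 0.5, 0.5, 0.5]}}

```text
time: 19.62
tool_pos: [0.5537, 0.3318, 0.1729]
tool_rot: [-3.141, 0.005, 0.552]
contact_force: [-0.7, 0.2, 0.4]
opening: 0.0462
grip_force: 0.0
```

Request:
{"method": "apply_moves", "body": {"delta_pos": [[0, 0, 0], [0, 0, -0.1], [0, 0, -0.2], [0, 0, -0.25], [0, 0, -0.29], [0, 0, -0.29], [0, 0, -0.29]], "dr": [[0, 0, 0.154], [0, 0, 0.154], [0, 0, 0.154], [0, 0, 0.154], [0, 0, 0.154], [0, 0, 0.154], [0, 0, 0.154]], "jaw": [0.5, 0.5, 0.5, 0.5, 0.5, 0.5, 0.5]}}

```text
time: 20.2
tool_pos: [0.5552, 0.3335, 0.0597]
tool_rot: [3.141, -0.001, 0.631]
contact_force: [-0.2, 0.3, -0.1]
opening: 0.0456
grip_force: 0.0
```

Request:
{"method": "apply_moves", "body": {"delta_pos": [[0, 0, -0.005], [0, 0, -0.005], [0, 0, -0.005], [0, 0, -0.005], [0, 0, -0.005], [0, 0, -0.005]], "dr": [[0, 0, 0], [0, 0, 0], [0, 0, 0], [0, 0, 0], [0, 0, 0], [0, 0, 0]], "jaw": [0, 0, 0, 0, 0, 0]}}

```text
time: 20.7
tool_pos: [0.555, 0.3336, 0.057]
tool_rot: [3.141, -0.001, 0.632]
contact_force: [-0.2, 0.2, 3.4]
opening: 0.0135
grip_force: 29.9
```

Request:
{"method": "apply_moves", "body": {"delta_pos": [[0, 0, 0.03], [0, 0, 0.1], [0, 0, 0.2], [0, 0, 0.27], [0, 0, 0.27], [0, 0, 0.27]], "dr": [[0, 0, 0], [0, 0, 0], [0, 0, 0], [0, 0, 0], [0, 0, 0], [0, 0, 0]], "jaw": [0, 0, 0, 0, 0, 0]}}

```text
time: 21.2
tool_pos: [0.5549, 0.334, 0.1663]
tool_rot: [3.141, -0.003, 0.632]
contact_force: [-0.8, -1.0, -4.7]
opening: 0.0138
grip_force: 29.9
```

Request:
{"method": "apply_moves", "body": {"delta_pos": [[0.012, -0.06, 0], [0.03, -0.15, 0], [0.05, -0.24, 0], [0.07, -0.33, 0], [0.09, -0.42, 0], [0.11, -0.51, 0], [0.13, -0.6, 0], [0.14, -0.665, 0]], "dr": [[0, 0, 0], [0, 0, -0.2], [0, 0, -0.4], [0, 0, -0.6], [0, 0, -0.8], [0, 0, -1], [0, 0, -1], [0, 0, -1]], "jaw": [0, 0, 0, 0, 0, 0, 0, 0]}}

```text
time: 21.87
tool_pos: [0.6096, 0.0644, 0.1618]
tool_rot: [3.141, 0.005, 0.13]
contact_force: [0.2, -0.4, -3.6]
opening: 0.014
grip_force: 29.9
```

Request:
{"method": "apply_moves", "body": {"delta_pos": [[0, 0, 0], [0, 0, 0], [0, 0, -0.08], [0, 0, -0.16], [0, 0, -0.22], [0, 0, -0.22], [0, 0, -0.22]], "dr": [[0, 0, -0.154], [0, 0, -0.154], [0, 0, -0.154], [0, 0, -0.154], [0, 0, -0.154], [0, 0, -0.154], [0, 0, -0.154]], "jaw": [0, 0, 0, 0, 0, 0, 0]}}

```text
time: 22.45
tool_pos: [0.6087, 0.0686, 0.0743]
tool_rot: [-3.141, 0.005, 0.057]
contact_force: [0.3, -0.3, -2.6]
opening: 0.0135
grip_force: 29.9
```

Request:
{"method": "apply_moves", "body": {"delta_pos": [[0, 0, -0.03], [0, 0, -0.06], [0, 0, -0.073], [0, 0, -0.075], [0, 0, -0.075]], "dr": [[0, 0, 0], [0, 0, 0], [0, 0, 0], [0, 0, 0], [0, 0, 0]], "jaw": [0, 0, 0, 0, 0]}}

```text
time: 22.87
tool_pos: [0.6109, 0.068, 0.0483]
tool_rot: [-3.141, -0.002, 0.055]
contact_force: [-4.0, 1.7, 8.6]
opening: 0.0138
grip_force: 30.0
```

Request:
{"method": "apply_moves", "body": {"delta_pos": [[0, 0, 0], [0, 0, 0], [0, 0, 0], [0, 0, 0.08], [0, 0, 0.18], [0, 0, 0.28], [-0.08, -0.05, 0.3], [-0.16, -0.1, 0.35]], "dr": [[0, 0, 0], [0, 0, 0], [0, 0, 0], [0, 0, 0], [0, 0, 0], [0, 0, 0], [0, 0, 0], [0, 0, 0]], "jaw": [0.4, 0.4, 0.4, 0.4, 0.4, 0.4, 0.7, 1]}}

```text
time: 23.53
tool_pos: [0.5476, 0.0281, 0.1865]
tool_rot: [3.141, -0.002, 0.057]
contact_force: [-0.7, -0.9, -1.0]
opening: 0.0455
grip_force: 0.0
```

Request:
{"method": "apply_moves", "body": {"delta_pos": [[-0.1, -0.02, 0], [-0.2, -0.04, 0], [-0.25, -0.04, 0], [-0.25, -0.04, 0], [-0.25, -0.04, 0], [-0.25, -0.04, 0]], "dr": [[0, 0, 0], [0, 0, 0], [0, 0, 0], [0, 0, 0], [0, 0, 0], [0, 0, 0]], "jaw": [1, 1, 1, 1, 1, 1]}}

```text
time: 24.03
tool_pos: [0.4484, 0.012, 0.1862]
tool_rot: [3.141, -0.002, 0.055]
contact_force: [0.8, 0.0, 0.2]
opening: 0.0858
grip_force: 0.0
```

```bash
python3 look.py w6 wrist; python3 look.py s7 side; python3 lid.py w6 wrist .036
```

```text
24.03 [0.4484 0.012  0.1862] [ 3.141e+00 -2.000e-03  5.500e-02] [0.8 0.  0.2]
24.08 [0.4486 0.012  0.186 ] [ 3.141e+00 -1.000e-03  5.500e-02] [ 0.  -0.7  0. ]
w6 [169   0  18 130 991] centre mm [573.7 123.9] size [133.3  15.7] ang 4.4
w6 [ 192    0   90   71 5307] centre mm [601.   66.9] size [85.8 71.7] ang 89.4
w6 [ 297    0   86   23 1706] centre mm [631.  -30.7] size [23.9 83. ] ang 7.3
w6 [517   0  43  39 459] centre mm [ 674.8 -283.7] size [42.3 86. ] ang 43.1
w6 [ 293   29   90   88 6211] centre mm [568.9 -31.6] size [84.9 85.4] ang 4.8
w6 [ 98 127  19  20 236] centre mm [499.1 202.8] size [21.8 19.1] ang 23.9
w6 [260 217  57  14 777] centre mm [417.2   7.1] size [13.9 56.5] ang 3.1
```

View pics/w6.png

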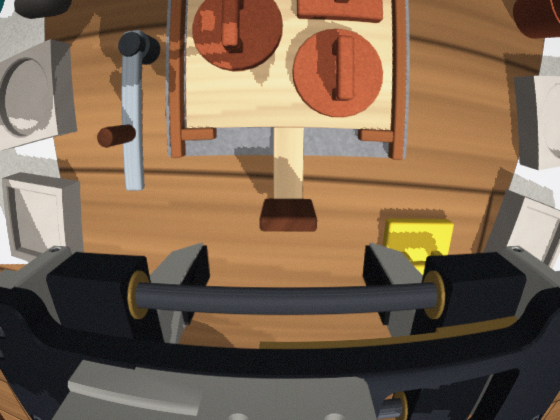

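Wrist view: all three lids lie flat on the board, apart from one another, inside its edges, and all four moulds are empty. The handle is at (288,215). Gripping it now.

Request:
{"method": "apply_moves", "body": {"delta_pos": [[-0.044, -0.006, 0], [-0.044, -0.006, -0.08], [-0.044, -0.006, -0.16], [-0.044, -0.006, -0.24], [-0.044, -0.006, -0.34], [-0.044, -0.006, -0.34], [-0.044, -0.006, -0.34], [-0.044, -0.006, -0.34]], "dr": [[0, 0, 0], [0, 0, 0], [0, 0, 0], [0, 0, 0], [0, 0, 0], [0, 0, 0], [0, 0, 0], [0, 0, 0]], "jaw": [1, 1, 1, 1, 1, 1, 0.3, 0.3], "force": 25}}

```text
time: 24.8
tool_pos: [0.431, 0.0096, 0.051]
tool_rot: [3.141, -0.001, 0.055]
contact_force: [0.1, 0.4, 0.2]
opening: 0.0825
grip_force: 0.0
```

Request:
{"method": "apply_moves", "body": {"delta_pos": [[0, 0, 0], [0, 0, 0], [0, 0, 0], [0, 0, 0]], "dr": [[0, 0, 0], [0, 0, 0], [0, 0, 0], [0, 0, 0]], "jaw": [0.3, 0.3, 0.3, 0.3]}}

```text
time: 25.13
tool_pos: [0.4304, 0.0096, 0.051]
tool_rot: [3.141, -0.003, 0.055]
contact_force: [-0.2, -0.1, 0.0]
opening: 0.0565
grip_force: 0.0
```

Request:
{"method": "apply_moves", "body": {"delta_pos": [[0, 0, 0], [0, 0, 0], [0, 0, 0], [0.015, 0.001, 0], [0.045, 0.0025, 0], [0.085, 0.0047, 0], [0.13, 0.0072, 0], [0.175, 0.0096, 0]], "dr": [[0, 0, 0], [0, 0, 0], [0, 0, 0], [0, 0, 0], [0, 0, 0], [0, 0, 0], [0, 0, 0], [0, 0, 0]], "jaw": [0.3, 0.3, 0.3, 0.3, 0.3, 0.3, 0.3, 0.3]}}

```text
time: 25.8
tool_pos: [0.4931, 0.0142, 0.049]
tool_rot: [-3.14, 0.015, 0.055]
contact_force: [-18.4, -1.2, 11.5]
opening: 0.0502
grip_force: 25.0
```

Request:
{"method": "apply_moves", "body": {"delta_pos": [[0.045, 0.0025, 0], [0.09, 0.005, 0], [0.135, 0.0074, 0], [0.18, 0.0099, 0], [0.225, 0.0124, 0], [0.265, 0.0146, 0], [0.3, 0.0165, 0], [0.325, 0.0179, 0]], "dr": [[0, 0, 0], [0, 0, 0], [0, 0, 0], [0, 0, 0], [0, 0, 0], [0, 0, 0], [0, 0, 0], [0, 0, 0]], "jaw": [0.3, 0.3, 0.3, 0.3, 0.3, 0.3, 0.3, 0.3]}}

```text
time: 26.47
tool_pos: [0.6254, 0.021, 0.049]
tool_rot: [-3.14, 0.012, 0.055]
contact_force: [-18.3, -0.6, 11.7]
opening: 0.0498
grip_force: 25.0
```

```bash
python3 look.py s8 side; python3 look.py w7 wrist
```

```text
26.47 [0.6254 0.021  0.049 ] [-3.14   0.012  0.055] [-18.3  -0.6  11.7]
26.52 [0.6279 0.021  0.0491] [-3.141  0.008  0.055] [-9.4  0.6  8.9]
```

View pics/w7.png

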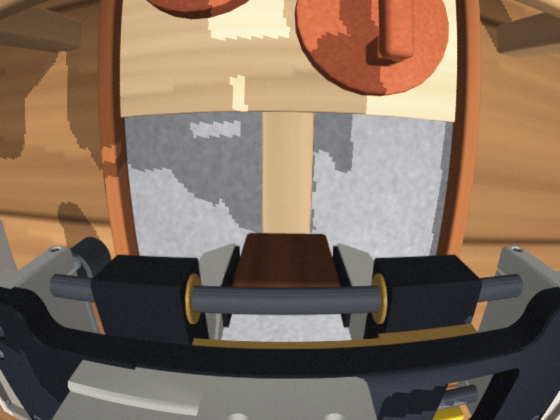

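The board is straight and moving, with the lids riding on it. I'm pushing on gently to the back stop.

Request:
{"method": "apply_moves", "body": {"delta_pos": [[0.01, 0.0005, 0], [0.02, 0.001, 0], [0.03, 0.0016, 0], [0.037, 0.002, 0], [0.04, 0.0022, 0], [0.04, 0.0022, 0]], "dr": [[0, 0, 0], [0, 0, 0], [0, 0, 0], [0, 0, 0], [0, 0, 0], [0, 0, 0]], "jaw": [0.3, 0.3, 0.3, 0.3, 0.3, 0.3]}}

```text
time: 27.07
tool_pos: [0.6411, 0.0217, 0.049]
tool_rot: [-3.141, 0.011, 0.055]
contact_force: [-14.7, -0.7, 7.1]
opening: 0.0501
grip_force: 25.0
```

Request:
{"method": "apply_moves", "body": {"delta_pos": [[0.005, 0, 0], [0.01, 0.0005, 0], [0.01, 0.0005, 0], [0.01, 0.0005, 0]], "dr": [[0, 0, 0], [0, 0, 0], [0, 0, 0], [0, 0, 0]], "jaw": [0.3, 0.3, 0.3, 0.3]}}

```text
time: 27.4
tool_pos: [0.6452, 0.0219, 0.049]
tool_rot: [-3.141, 0.01, 0.055]
contact_force: [-12.8, -0.3, 6.8]
opening: 0.05
grip_force: 25.0
```

Request:
{"method": "apply_moves", "body": {"delta_pos": [[0.004, 0, 0], [0.008, 0, 0], [0.008, 0, 0], [0.008, 0, 0], [0.008, 0, 0]], "dr": [[0, 0, 0], [0, 0, 0], [0, 0, 0], [0, 0, 0], [0, 0, 0]], "jaw": [0.3, 0.3, 0.3, 0.3, 0.3]}}

```text
time: 27.82
tool_pos: [0.6481, 0.0219, 0.049]
tool_rot: [-3.141, 0.011, 0.055]
contact_force: [-14.0, -1.5, 7.5]
opening: 0.0499
grip_force: 25.0
```

Request:
{"method": "apply_moves", "body": {"delta_pos": [[0.004, 0, 0], [0.008, 0, 0], [0.008, 0, 0], [0.008, 0, 0], [0.008, 0, 0]], "dr": [[0, 0, 0], [0, 0, 0], [0, 0, 0], [0, 0, 0], [0, 0, 0]], "jaw": [0.3, 0.3, 0.3, 0.3, 0.3]}}

```text
time: 28.23
tool_pos: [0.6484, 0.0219, 0.0489]
tool_rot: [-3.14, 0.018, 0.055]
contact_force: [-24.8, -0.3, 13.9]
opening: 0.0498
grip_force: 25.0
```

Motion stopped at x = 0.6484 while the force rose to 25 N, so the board is home. Releasing and going to the knob.

Request:
{"method": "apply_moves", "body": {"delta_pos": [[0, 0, 0], [0, 0, 0], [0, 0, 0], [0, 0, 0.08], [0, 0, 0.18], [0, 0, 0.27], [-0.08, 0.08, 0.3], [-0.15, 0.15, 0.3]], "dr": [[0, 0, 0], [0, 0, 0], [0, 0, 0], [0, 0, 0], [0, 0, 0], [0, 0, 0], [0, 0, 0], [0, 0, 0]], "jaw": [0.75, 0.75, 0.75, 0.75, 0.75, 0.75, 0.6, 0.6]}}

```text
time: 28.9
tool_pos: [0.6009, 0.0789, 0.1736]
tool_rot: [3.141, -0.009, 0.052]
contact_force: [0.4, 1.6, -0.0]
opening: 0.06
grip_force: 0.0
```

Request:
{"method": "apply_moves", "body": {"delta_pos": [[-0.08, 0.08, 0], [-0.16, 0.16, 0], [-0.218, 0.222, 0], [-0.218, 0.222, 0], [-0.218, 0.222, 0], [-0.218, 0.222, 0]], "dr": [[0, 0, 0], [0, 0, 0], [0, 0, 0], [0, 0, 0], [0, 0, 0], [0, 0, 0]], "jaw": [0.6, 0.6, 0.6, 0.6, 0.6, 0.6]}}

```text
time: 29.4
tool_pos: [0.5117, 0.1686, 0.1701]
tool_rot: [3.141, -0.002, 0.056]
contact_force: [-0.1, -0.3, -0.1]
opening: 0.055
grip_force: 0.0
```

```bash
python3 look.py s9 side; python3 look.py w8 wrist
```

```text
29.4 [0.5117 0.1686 0.1701] [ 3.141e+00 -2.000e-03  5.600e-02] [-0.1 -0.3 -0.1]
29.45 [0.512  0.168  0.1698] [ 3.141e+00 -1.000e-03  5.400e-02] [ 0.9 -0.1 -0.6]
```

View pics/w8.png

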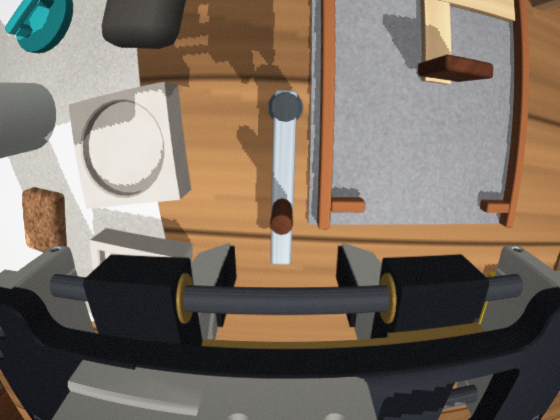

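```bash
python3 - <<'E'
from h import *
import pickle
s=pickle.load(open("pics/w8.pkl","rb"))
for uv,z in(((281,222),.093),((287,107),.05),((456,67),.082),((425,64),.082),((491,69),.082)): print(plane("wrist",uv,z,s).round(4))
E
```

```text
[0.5078 0.1707 0.093 ]
[0.5946 0.1707 0.05  ]
[0.6425 0.036  0.082 ]
[0.6396 0.0647 0.082 ]
[ 6.484e-01 -1.000e-04  8.200e-02]
```

Wrist view: knob at (281,222), bar still open, board home with the handle at (456,67). Gripping the knob.

Request:
{"method": "apply_moves", "body": {"delta_pos": [[-0.022, 0.008, 0], [-0.022, 0.008, -0.08], [-0.022, 0.008, -0.16], [-0.022, 0.008, -0.24], [-0.022, 0.008, -0.285], [-0.022, 0.008, -0.285], [-0.022, 0.008, -0.285], [-0.022, 0.008, -0.285]], "dr": [[0, 0, 0], [0, 0, 0], [0, 0, 0], [0, 0, 0], [0, 0, 0], [0, 0, 0], [0, 0, 0], [0, 0, 0]], "jaw": [0.6, 0.6, 0.6, 0.6, 0.6, 0.6, 0, 0], "force": 15}}

```text
time: 30.17
tool_pos: [0.5031, 0.1716, 0.0569]
tool_rot: [-3.141, -0.002, 0.054]
contact_force: [0.6, 0.2, 0.6]
opening: 0.0458
grip_force: 0.0
```

Request:
{"method": "apply_moves", "body": {"delta_pos": [[0, 0, 0], [0, 0, 0], [0, 0, 0], [0, 0, 0], [0, 0, 0]], "dr": [[0, 0, 0], [0, 0, 0], [0, 0, 0], [0, 0, 0], [0, 0, 0]], "jaw": [0, 0, 0, 0, 0]}}

```text
time: 30.58
tool_pos: [0.5024, 0.1717, 0.0563]
tool_rot: [3.141, -0.001, 0.055]
contact_force: [-0.8, -1.1, 3.4]
opening: 0.0176
grip_force: 15.0
```

Request:
{"method": "apply_moves", "body": {"delta_pos": [[0.005, -0.0425, 0], [0.02, -0.0845, 0], [0.042, -0.1235, 0], [0.072, -0.1575, 0], [0.108, -0.1845, 0], [0.1485, -0.2035, 0], [0.192, -0.2145, 0], [0.237, -0.2175, 0]], "dr": [[0, 0, 0], [0, 0, 0], [0, 0, 0], [0, 0, 0], [0, 0, 0], [0, 0, 0], [0, 0, 0], [0, 0, 0]], "jaw": [0, 0, 0, 0, 0, 0, 0, 0]}}

```text
time: 31.25
tool_pos: [0.5969, 0.0833, 0.0562]
tool_rot: [3.141, 0.001, 0.054]
contact_force: [-3.3, 0.4, 4.4]
opening: 0.0176
grip_force: 15.0
```

Request:
{"method": "apply_moves", "body": {"delta_pos": [[0.004, 0, 0], [0.008, 0, 0], [0.008, 0, 0], [0.008, 0, 0]], "dr": [[0, 0, 0], [0, 0, 0], [0, 0, 0], [0, 0, 0]], "jaw": [0, 0, 0, 0]}}

```text
time: 31.58
tool_pos: [0.6002, 0.0835, 0.0563]
tool_rot: [3.14, -0.001, 0.055]
contact_force: [0.5, -6.8, 3.0]
opening: 0.018
grip_force: 15.0
```

Request:
{"method": "apply_moves", "body": {"delta_pos": [[0.005, 0, 0], [0.01, 0, 0], [0.01, 0, 0], [0.01, 0, 0]], "dr": [[0, 0, 0], [0, 0, 0], [0, 0, 0], [0, 0, 0]], "jaw": [0, 0, 0, 0]}}

```text
time: 31.92
tool_pos: [0.6018, 0.0836, 0.0561]
tool_rot: [3.14, 0.004, 0.055]
contact_force: [-7.7, -7.8, 9.3]
opening: 0.0182
grip_force: 15.0
```

Request:
{"method": "apply_moves", "body": {"delta_pos": [[0, 0, 0], [0, 0, 0], [0, 0, 0], [0, 0, 0.08], [0, 0, 0.18], [0, 0, 0.28], [-0.05, -0.05, 0.33], [-0.12, -0.07, 0.33]], "dr": [[0, 0, 0], [0, 0, 0], [0, 0, 0], [0, 0, 0], [0, 0, 0], [0, 0, 0], [0, 0, 0], [0, 0, 0]], "jaw": [0.5, 0.5, 0.5, 0.5, 0.5, 0.5, 0.5, 0.5]}}

```text
time: 32.58
tool_pos: [0.5597, 0.0558, 0.1927]
tool_rot: [3.14, -0.012, 0.055]
contact_force: [0.2, -0.4, -0.4]
opening: 0.046
grip_force: 0.0
```

Request:
{"method": "apply_moves", "body": {"delta_pos": [[0, 0, 0], [0, 0, 0], [0, 0, 0]], "dr": [[0, 0, 0], [0, 0, 0], [0, 0, 0]], "jaw": [0.5, 0.5, 0.5]}}

```text
time: 32.83
tool_pos: [0.5565, 0.057, 0.1876]
tool_rot: [-3.141, -0.001, 0.055]
contact_force: [0.2, -0.9, 0.6]
opening: 0.0461
grip_force: 0.0
```

```bash
python3 look.py w9 wrist; python3 look.py s10 side; python3 - <<'E'
import cv2,numpy as np
a=cv2.imread("pics/w9.png");b=cv2.imread("pics/s10.png")[140:290,90:290]
b=cv2.resize(b,(400,300),interpolation=2); a=cv2.resize(a,(400,300))
cv2.imwrite("pics/fin.png",np.hstack([a,b]))
E
```

```text
32.83 [0.5565 0.057  0.1876] [-3.141e+00 -1.000e-03  5.500e-02] [ 0.2 -0.9  0.6]
32.88 [0.5568 0.0571 0.1874] [-3.141 -0.     0.055] [-0.4 -1.2 -0.1]
```

View pics/fin.png

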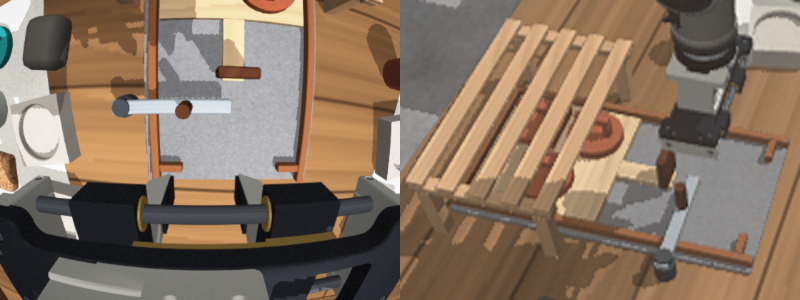

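```bash
python3 - <<'E'
from h import *
import pickle
for n,L in(("w9",[("knob",(257,158),.093),("barbase",(176,149),.043),("barend",(323,149),.043),("hL",(304,100),.082),("hR",(364,101),.082)]),("w1",[("knob",(265,185),.093),("barbase",(190,168),.043),("barend",(329,174),.043)])):
    s=pickle.load(open(f"pics/{n}.pkl","rb")); p={k:plane("wrist",uv,z,s) for k,uv,z in L}
    d=p["barend"]-p["barbase"]; print(n,{k:v[:2].round(4) for k,v in p.items()},"bar angle",np.arctan2(d[0],-d[1]).round(3))
E
```

```text
w9 {'knob': array([0.5978, 0.0811]), 'barbase': array([0.5966, 0.1645]), 'barend': array([0.6024, 0.0239]), 'hL': array([0.6453, 0.0466]), 'hR': array([ 0.6487, -0.0021])} bar angle 0.041
w1 {'knob': array([0.5958, 0.0822]), 'barbase': array([0.5972, 0.1584]), 'barend': array([0.5984, 0.0247])} bar angle 0.009
```

The bar is closed against its stop, 2 mm further than at the start. The board is home and the lids are riding inside. Handing in.

```bash
python3 -c "
from cell import job; print(job.hand_in())"
```

```text
the job is handed in; nothing more can be done
None
```

I handed the job in at about 33 s of robot time: the three lids present (two round, one square) are flat on the board, the board is home against the back stop, and the bar is closed in front of its handle.

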